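# Isolate the machine at the bench supply box

## Robot

A 6-joint arm with a two-finger parallel gripper is mounted at the origin on the work surface. World frame = base frame: x ahead of the robot, y to its left, z up, the work surface at z = 0. Lengths are in m, angles in rad, forces in N, time in s.
With the tool pointing down it reaches from about 0.4 to 0.825 m from the base axis. Payload 7 kg.
Tool frame: the origin (TCP) lies on the mounting face of the last link; the fingertips stand 178 mm ahead of it and the grasp point (between the pads) lies 159 mm ahead of it; z points along the fingers, y is the direction in which the jaws open and shut (so a half turn about z gives the same grasp; the last joint's range is limited). The gripper opens to 88 mm and grips with 3 to 60 N. Pads are 19 mm wide; open, the fingers measure 130 mm over their backs; the gripper's body (78 mm by 193 mm) begins 47 mm behind the grasp point.
Start: joints at [1.507, 0.359, 0.012, 0, -1.224, -0.288], TCP at [0.233, 0.634, 0.405] pointing down, gripper open.
Joint ranges: [-3.07, 3.07], [-1.43, 2.12], [-1.02, 1.25], [-3.03, 1.67], [-3.05, -0], [-3.03, 3.03]. Speed limits (rad/s): [2.39, 2.39, 3.01, 3.14, 3.14, 3.14].

## Interface

Orientations are given as [roll, pitch, yaw] about the fixed x, y, z axes, in that order (R = Rz(yaw) Ry(pitch) Rx(roll)).
In Python, from station import * gives the robot as it stands.
- The arm moves only by the tool arm_command, never from a script. Its argument "targets" is a list of rows, each a list of 3 entries, a list of its own where there are three numbers: the turn, a rotation vector about the world's x, y, z in rad, then the shift along the world's x, y, z in mm, then the closure, from 0 (fully open) to 1 (shut). In form: [[[wx, wy, wz], [tx, ty, tz], fingers], ...]. A call has 1 to 8 rows; each row shifts and turns the commanded pose from where the row before left it; what a row does not reach is not made up. A row lasts 1/10 s, in which the tool goes at most 50 mm and 8.59 degrees, less where a joint would pass 70% of its speed; a pose out of reach is approached as far as the arm can. A call with a gripper value outside its range is refused whole. The fingers move at their own pace and stop on an object; "squeeze" is the grip in N (left out, the last holds). Time passes only in rows, so rows that do not move let the fingers close. It gives the time, the measured TCP pose, the force and the opening at its end, in the units of the state.
- get_state(): the state, without advancing time (a new reading comes with each control period).
- grab_frame(name): name is "scene" or "side" or "wrist"; returns (picture, depth): 480x640x3 uint8, red, green, blue; 480x640 float32, m along the optical axis (not along the pixel's ray), 0 where there is no reading.
- camera_params(name): a dict with "mtx" (3x3 intrinsics, pixels), "k1" (the pictures are not rectified: a ray, as slopes to the right and down, at radius r is drawn at 1 + k1 r^2 times it, then the intrinsics apply), "eye" and "orientation" of the camera in the world. Camera axes: x right, y down, z forward; pixel columns grow to the right and rows downward; lengths in m; the calibration is good to about 2 mm. A picture is of the moment at which its call begins: read the wrist's pose just before it. camera_params takes no time and is no camera call; for the wrist camera it gives the pose at the moment of the call.
- job_done(): hands the job in, once; it reports no verdict.
The state is a dict: "t": time; "q": joint angles; "qd": joint speeds; "joint_efforts": joint torques, N m; "eef_pos": TCP position; "ee_rot": TCP orientation; "force": force on the tool from outside, world axes, zero at the start; "moment": the same for the moment, N m; "width": finger opening in m.
Only numpy, scipy, OpenCV 4.12 (cv2) and the standard library are available. Lean on these libraries where they do the work, as an engineer would, in place of code of your own. Each camera call takes 0.05 s, during which the arm holds its last target.

## Task

Slide the clear cover of the bench supply box fully open and draw the red plug back out of its sprung socket until its shank is well clear of the socket (by a finger's width), leaving it lying in its own bay. Then slide the cover fully shut over it. The blue plug must stay plugged in, and the things lying around the box must be left where they are.

Things in the scene. Friction and masses are not known exactly. Their poses are not given: they have to be found in the camera images.
- supply_box: Grey metal box fixed to the bench, 210 (x) x 310 (y) x 64 mm high. Origin: centre of underside, at bench level; x from the front wall (robot side) to the sockets, y along the cover's track, z up. Side y -150..0 mm: two open-topped bays side by side. Side y 0..155: closed housing, top z = 64, over which the open cover lies. Only the cover and its rails (to z = 72) rise above z = 70.
- bay_a (a point): Floor centre of the bay farther from the housing, at box x = -31, y = -112.5, z = 12 mm. Bay 73 mm wide, from the inside of the 8 mm front wall (box x = -97) to the socket face (box x = 35). Walls up to z = 64; the 4 mm wall between the bays (at y = -75) only to z = 40.
- bay_b (a point): Floor centre of the bay next to the housing, at box x = -31, y = -37.5, z = 12 mm; same size. At the +x end of each bay a socket tunnel, 34 mm deep, at floor level; a sprung nose in it holds the plug until pulled along -x with about 12 to 17 N.
- cover (a joint): Slide of the clear cover along the box's +y, in m: 0 fully shut (over both bays), 0.151 fully open (over the housing). Friction about 1.5 N; stays where left.
- cover_grip (a point): Middle of the top edge of the yellow upright rib at the centre of the clear cover plate, at box x = -26, z = 97 mm; axes are the box's. Rib 64 mm long (box x), 10 mm thick (box y), 28 mm high; plate 146 x 149 x 5 mm, its top at z = 69.
- red_plug: Red loose plug, 120 g, in either socket. Origin: underside centre of its flange plate; x along the shank into the socket, z up. Flange 10 (x) x 44 (y) x 45 mm high. Shank 24 mm wide, 14 high, lying on the bay floor, to x = +77. Home: origin at box x = -10, z = 12; 40 mm gap between flange and socket face, free above the shank; the last 32 mm of shank in the socket. Can be drawn back up to 82 mm.
- red_top (a point): Middle of the top face of the red plug's flange, 45 mm above its origin.
- blue_plug: Same plug with a blue flange, in the other socket; origin and axes as for the red plug. Must stay plugged in.
- grease_can: Bystander: upright metal can with green label, 60 mm across, 100 mm high. Origin: centre of its underside.
- steel_stub: Bystander: upright stepped turned steel piece, 32 mm across, 60 mm high. Origin: centre of its underside.
- wrench: Bystander: steel wrench lying flat beyond the box. Origin: near its middle, underside.

How it is judged:
By the outcome, as a careful person would: the job done as asked, in the order asked, and still so for the second after the job is handed in, with the robot touching nothing.
It also fails if it takes over 45 s, if anything falls off the work surface, if the arm or the gripper's body presses on something with over 40 N, if the wrist force passes 120 N, or if a joint passes its speed limit or range.

## Working session

There is one attempt and no reset: what is moved stays moved. The work goes in short steps, Python scripts to look and compute and a tool call to move; the robot and the scene stay as the last step left them, time stands still between calls to the robot, and variables do not carry over. Pictures are saved under pics/ and viewed, and the job is handed in when it is done.

Besides the shell and the picture viewer there is one more tool, called after "Emit:" by a JSON object that holds its "op" and its "data". arm_command: Moves the arm, as the interface text tells. Its arguments: {"type":"object","properties":{"targets":{"type":"array"},"squeeze":{"type":"number"}},"required":["targets"]}

```bash
mkdir -p pics; ls
python3 - <<'E'
from station import *
import cv2,numpy as np
print(get_state())
for n in ["scene","side"]:
    p,d=grab_frame(n); cv2.imwrite(f"pics/{n}0.png",p[:,:,::-1]); np.savez(f"{n}0.npz",p=p,d=d); print(n,camera_params(n))
E
```

```text
pics
{'t': 0.0, 'q': array([ 1.50708363e+00,  3.59380408e-01,  1.10945496e-02, -3.21111694e-04,
       -1.22411465e+00, -2.88103961e-01]), 'qd': array([-1.08144363e-03, -7.31125652e-05,  7.42320598e-04,  6.01937481e-04,
       -4.75472247e-04, -5.09130247e-04]), 'joint_efforts': array([ 3.44524378e-04, -5.82717204e+01,  2.93068331e+01,  6.99758783e+00,
        6.90480927e-03, -1.58240578e-04]), 'eef_pos': array([0.23254497, 0.63348184, 0.40374741]), 'ee_rot': array([ 3.13996882e+00, -1.66415581e-04, -3.51925877e-01]), 'force': array([ 0.66025444,  0.3595235 , -0.14167362]), 'moment': array([-0.005953  ,  0.06065287,  0.00222626]), 'width': 0.08803080063318049}
scene {'mtx': array([[614.62702453,   0.        , 322.71364052],
       [  0.        , 614.62702453, 236.95135573],
       [  0.        ,   0.        ,   1.        ]]), 'k1': -0.16512875148339648, 'eye': array([1.30058593, 0.31110317, 1.05466618]), 'orientation': array([-2.49092381,  0.01129786,  1.91087399])}
side {'mtx': array([[455.46847631,   0.        , 321.73378425],
       [  0.        , 455.46847631, 235.37449959],
       [  0.        ,   0.        ,   1.        ]]), 'k1': -0.0737265738466117, 'eye': array([ 0.32448796, -0.52605853,  0.5229862 ]), 'orientation': array([-2.17246387,  0.0143389 , -0.49236941])}
```

View pics/scene0.png

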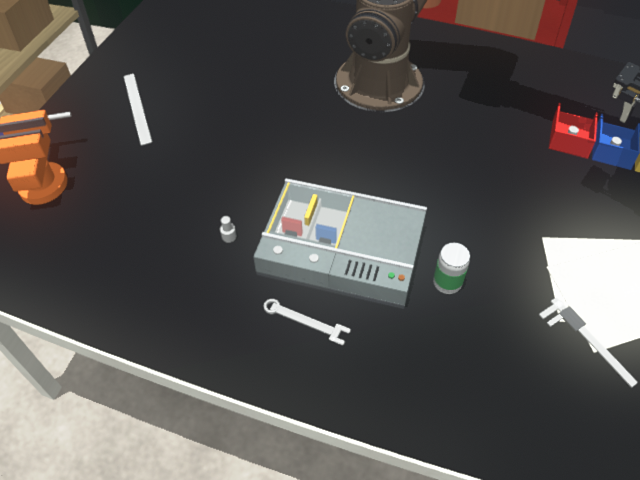

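View pics/side0.png

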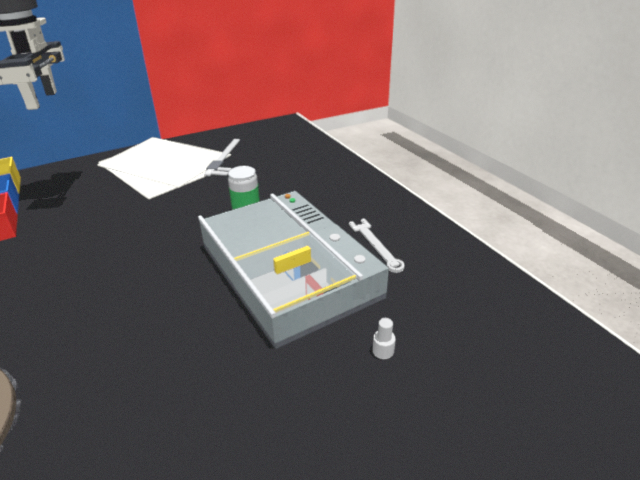

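Red sits in bay A (scene px ~(292,226)), and blue in bay B (~(326,233)). The cover is shut, with its rib at ~(312,209). Next I zoom in on the box corners and rib.

```bash
cat > h.py <<'E'
import numpy as np,cv2
from scipy.spatial.transform import Rotation as R
def ray(c,uv):
    k=c["mtx"]; uv=np.array(uv,float).reshape(-1,1,2)
    n=cv2.undistortPoints(uv,k,np.array([c["k1"],0,0,0,0.]),None,None).reshape(-1,2)
    d=np.c_[n,np.ones(len(n))]
    return d@R.from_euler("xyz",c["orientation"]).as_matrix().T
def onz(c,uv,z):
    d=ray(c,uv); e=np.array(c["eye"]); return e+d*((z-e[2])/d[:,2])[:,None]
def proj(c,P):
    M=R.from_euler("xyz",c["orientation"]).as_matrix()
    p=(np.array(P).reshape(-1,3)-c["eye"])@M; s=p[:,:2]/p[:,2:]; s=s*(1+c["k1"]*(s**2).sum(1,keepdims=True))
    return s*c["mtx"][0,0]+c["mtx"][:2,2]
def tri(c1,u1,c2,u2):
    A=np.zeros((3,3));b=np.zeros(3)
    for c,u in((c1,u1),(c2,u2)):
        d=ray(c,u)[0];d/=np.linalg.norm(d);m=np.eye(3)-np.outer(d,d);A+=m;b+=m@c["eye"]
    return np.linalg.solve(A,b)
E
python3 - <<'E'
import numpy as np,cv2
a=np.load("scene0.npz")["p"][170:310,240:440,::-1]; cv2.imwrite("pics/z1.png",cv2.resize(a,None,fx=4,fy=4,interpolation=2))
a=np.load("side0.npz")["p"][180:350,190:400,::-1]; cv2.imwrite("pics/z2.png",cv2.resize(a,None,fx=3.5,fy=3.5,interpolation=2))
E
```

```text
(no output)
```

View pics/z1.png

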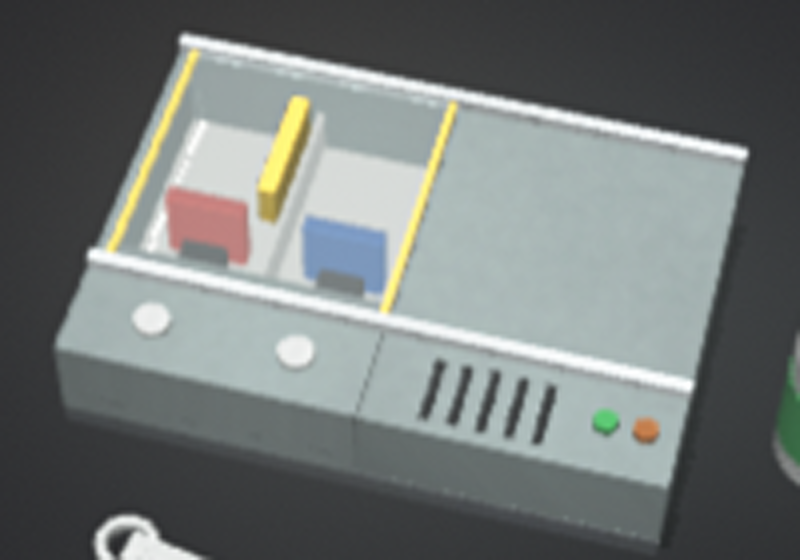

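View pics/z2.png

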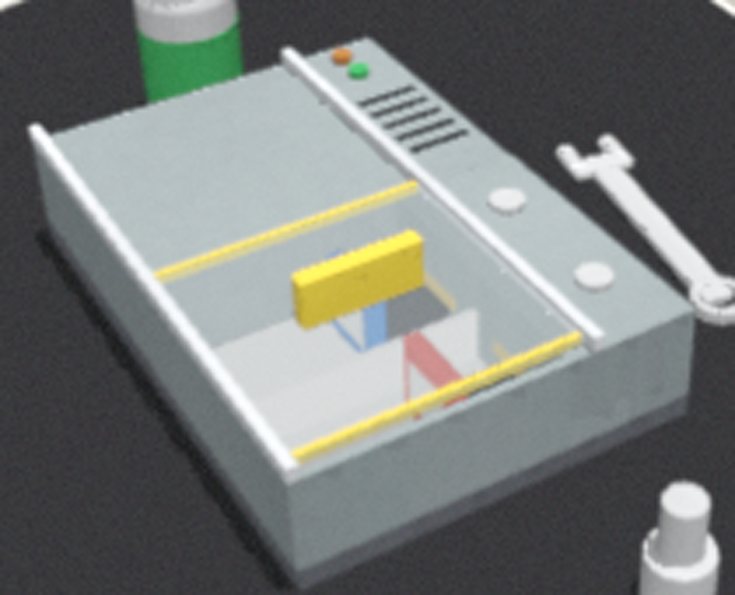

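Run:
```python
from station import *
from h import *
S=camera_params("scene");D=camera_params("side")
s=lambda u,v:(240+(u+.5)/4-.5,170+(v+.5)/4-.5); d=lambda u,v:(190+(u+.5)/3.5-.5,180+(v+.5)/3.5-.5)
obs=[(S,s(57,347),(105,-155,64)),(S,s(667,487),(105,155,64)),(D,d(692,312),(105,-155,64)),(D,d(370,40),(105,155,64)),(D,d(291,480),(-105,-155,64)),(S,s(183,44),(-105,-155,66)),(S,s(747,154),(-105,155,66))]
A=[];B=[]
for c,u,b in obs:
    P=onz(c,[u],b[2]/1e3)[0]; print(b,P.round(4)); A.append(b[:2]);B.append(P[:2])
A=np.array(A)/1e3;B=np.array(B)
a0,b0=A.mean(0),B.mean(0); H=(A-a0).T@(B-b0); th=np.arctan2(H[0,1]-H[1,0],H[0,0]+H[1,1]); M=np.array([[np.cos(th),-np.sin(th)],[np.sin(th),np.cos(th)]])
t=b0-M@a0; print("th",th,"t",t,"res mm",((A@M.T+t-B)*1e3).round(1).tolist())
def box(x,y): return M@np.array([x,y])/1e3+t
# rib top face ends
r1=onz(S,[s(300,99)],.097)[0];r2=onz(S,[s(268,182)],.097)[0];print("rib",r1,r2,(r1+r2)/2,"len",np.linalg.norm(r1-r2),"ang",np.arctan2(*(r2-r1)[1::-1]))
print("rib ends box",[(M.T@(r[:2]-t)*1e3).round(1) for r in (r1,r2)])
r1=onz(D,[d(296,282)],.097)[0];r2=onz(D,[d(418,236)],.097)[0];print("rib side box",[(M.T@(r[:2]-t)*1e3).round(1) for r in (r1,r2)])
print("rib pred",box(-26,-75),"open",box(-26,76),"redtop",box(-10,-112.5))
# can, stub
```

```text
(105, -155, 64) [ 0.6835 -0.0641  0.064 ]
(105, 155, 64) [0.6642 0.2429 0.064 ]
(105, -155, 64) [ 0.6818 -0.0691  0.064 ]
(105, 155, 64) [0.6639 0.2366 0.064 ]
(-105, -155, 64) [ 0.4777 -0.0796  0.064 ]
(-105, -155, 66) [ 0.4757 -0.0789  0.066 ]
(-105, 155, 66) [0.452  0.2302 0.066 ]
th 0.06410965211906733 t [0.56914534 0.08084801] res mm [[0.4, -3.0], [-0.2, -0.6], [2.1, 2.0], [0.1, 5.6], [-3.4, -1.0], [-1.5, -1.6], [2.4, -1.4]]
rib [0.51791898 0.00494102 0.097     ] [0.57533023 0.00863603 0.097     ] [0.5466246  0.00678852 0.097     ] len 0.05753003404744656 ang 0.06427178307074341
rib ends box [array([-56. , -72.5]), array([  1.5, -72.5])]
rib side box [array([-57.3, -77.3]), array([  5.2, -76.8])]
rib pred [0.54800368 0.00433638] open [0.53832976 0.15502618] redtop [ 0.56637328 -0.03206153]
```

Emit:
{"op": "arm_command", "data": {"targets": [[[0,0,0.052],[20,-40,0],0],[[0,0,0.052],[20,-40,0],0],[[0,0,0.052],[20,-40,0],0],[[0,0,0.052],[20,-40,0],0],[[0,0,0.052],[20,-40,0],0],[[0,0,0.052],[20,-40,0],0],[[0,0,0.052],[20,-40,0],0],[[0,0,0.052],[20,-40,0],0]], "squeeze": 30}}

```text
t: 0.9
eef_pos: [0.3929, 0.3118, 0.4046]
ee_rot: [3.141, 0.0, 0.067]
force: [0.9, -0.1, -0.5]
width: 0.0878
```

Emit:
{"op": "arm_command", "data": {"targets": [[[0,0,0],[20,-40,0],0],[[0,0,0],[20,-40,0],0],[[0,0,0],[20,-40,0],0],[[0,0,0],[20,-40,0],0],[[0,0,0],[20,-40,0],0],[[0,0,0],[20,-40,0],0],[[0,0,0],[20,-40,0],0],[[0,0,0],[10,-20,0],0]]}}

```text
t: 1.7
eef_pos: [0.5434, 0.0109, 0.4042]
ee_rot: [3.141, 0.001, 0.062]
force: [0.2, 1.0, 0.7]
width: 0.0877
```

Run:
```python
from station import *
import cv2,numpy as np
s=get_state();print({k:np.round(s[k],4) for k in("t","q","eef_pos","ee_rot","force")})
c=camera_params("wrist");p,d=grab_frame("wrist"); cv2.imwrite("pics/w1.png",p[:,:,::-1]); np.savez("w1.npz",p=p,d=d,**c)
print(c)
```

```text
{'t': np.float64(1.7), 'q': array([ 3.8070e-01,  1.4320e-01, -2.7940e-01,  2.0000e-04, -1.1492e+00,
        1.2522e+00]), 'eef_pos': array([0.5434, 0.0109, 0.4042]), 'ee_rot': array([3.1411e+00, 8.0000e-04, 6.2200e-02]), 'force': array([0.1566, 0.9768, 0.7027])}
{'mtx': array([[351.74795462,   0.        , 319.70939007],
       [  0.        , 351.74795462, 241.81017737],
       [  0.        ,   0.        ,   1.        ]]), 'k1': -0.009457105178790894, 'eye': array([0.61274287, 0.01479488, 0.3845322 ]), 'orientation': array([ 2.88295324e+00,  4.34321963e-04, -1.50907286e+00])}
```

View pics/w1.png

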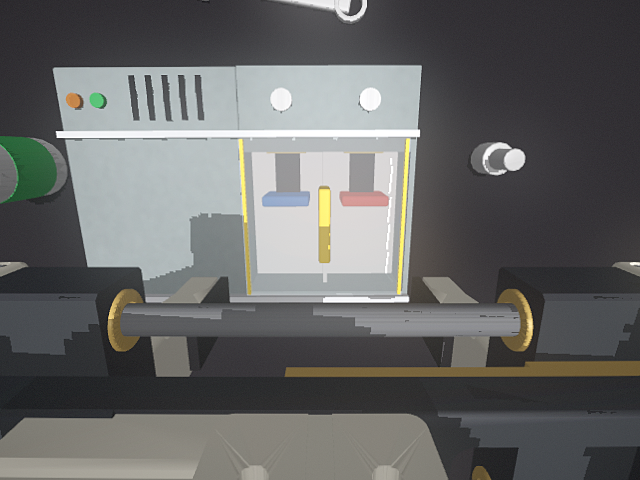

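The wrist view shows the box squarely: rib ~(324,225), red flange ~(364,198), blue ~(286,198). I'll measure from it.

Run:
```python
from h import *
w=np.load("w1.npz");c={k:w[k] for k in("mtx","k1","eye","orientation")};c["k1"]=float(c["k1"])
p=w["p"];hsv=cv2.cvtColor(p,cv2.COLOR_RGB2HSV)
def mask(lo,hi,roi):
    m=cv2.inRange(hsv,lo,hi);z=np.zeros_like(m);a,b,e,f=roi;z[b:f,a:e]=m[b:f,a:e]
    k=max(cv2.findContours(z,0,2)[0],key=cv2.contourArea);return cv2.minAreaRect(k),cv2.boundingRect(k)
for n,a in dict(rib=((20,100,80),(35,255,255),(300,170,350,280)),red=((0,80,80),(8,255,255),(330,180,400,215)),blue=((100,80,60),(130,255,255),(255,180,320,215))).items(): print(n,mask(*a))
q=onz(c,[(54,67.5),(420,66.5)],.064);print(q.round(4)); print("len",np.linalg.norm(q[0]-q[1]),np.arctan2(-(q[0]-q[1])[0],(q[0]-q[1])[1]))
print("rib z97",onz(c,[(324.3,187),(324.3,263)],.097).round(4))
print("red top z57",onz(c,[(340,192),(386,192),(340,205),(388,206)],.057).round(4))
cv2.imwrite("pics/w1z.png",cv2.resize(p[120:310,230:430,::-1],None,fx=3,fy=3,interpolation=2))
```

```text
rib (((324.0, 224.5), (75.0, 10.0), 90.0), (319, 187, 11, 76))
red (((372.5, 205.0), (13.0, 0.0), 180.0), (366, 205, 14, 1))Traceback (most recent call last):
  File "<stdin>", line 7, in <module>
  File "<stdin>", line 6, in mask
ValueError: max() iterable argument is empty
```

Run:
```python
from h import *
w=np.load("w1.npz");c={k:w[k] for k in("mtx","k1","eye","orientation")};c["k1"]=float(c["k1"])
p=w["p"]
q=onz(c,[(54,67.5),(420,66.5)],.064);print(q.round(4)); print("len",np.linalg.norm(q[0]-q[1]),np.arctan2(-(q[0]-q[1])[0],(q[0]-q[1])[1]))
print("rib z97",onz(c,[(324.3,187),(324.3,263)],.097).round(4))
print("red top z57",onz(c,[(340,192),(386,192),(340,205),(388,206)],.057).round(4))
cv2.imwrite("pics/w1z.png",cv2.resize(p[120:310,230:430,::-1],None,fx=3,fy=3,interpolation=2))
```

```text
[[ 0.6654  0.2417  0.064 ]
 [ 0.6844 -0.0645  0.064 ]]
len 0.30678646682273225 0.062065077172229116
rib z97 [[0.583  0.0093 0.097 ]
 [0.5183 0.0051 0.097 ]]
red top z57 [[ 0.5752 -0.0063  0.057 ]
 [ 0.5778 -0.0489  0.057 ]
 [ 0.563  -0.0072  0.057 ]
 [ 0.5649 -0.0522  0.057 ]]
```

View pics/w1z.png

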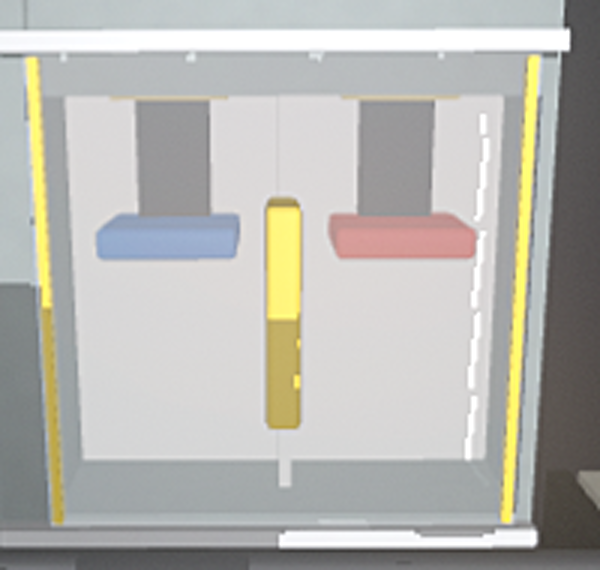

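Emit:
{"op": "arm_command", "data": {"targets": [[[0,0,0],[5,-4.5,-40],0],[[0,0,0],[0,0,-40],0],[[0,0,0],[0,0,-40],0],[[0,0,0],[0,0,-20],0.3],[[0,0,0],[0,0,-11],0.6],[[0,0,0],[0,0,0],1],[[0,0,0],[0,0,0],1],[[0,0,0],[0,0,0],1]]}}

```text
t: 2.55
eef_pos: [0.5482, 0.0094, 0.2551]
ee_rot: [-3.141, -0.002, 0.065]
force: [0.0, 0.2, -0.5]
width: 0.0531
```

Emit:
{"op": "arm_command", "data": {"targets": [[[0,0,0],[0,0,0],1],[[0,0,0],[0,0,0],1]]}}

```text
t: 2.75
eef_pos: [0.5478, 0.0092, 0.2546]
ee_rot: [-3.141, -0.002, 0.064]
force: [0.0, -0.1, -0.5]
width: 0.0374
```

Emit:
{"op": "arm_command", "data": {"targets": [[[0,0,0],[0,0,0],1],[[0,0,0],[0,0,0],1],[[0,0,0],[0,0,0],1],[[0,0,0],[0,0,0],1],[[0,0,0],[0,0,0],1],[[0,0,0],[0,0,0],1]]}}

```text
t: 3.35
eef_pos: [0.5476, 0.0091, 0.2537]
ee_rot: [3.141, 0.0, 0.064]
force: [-0.5, -1.4, 1.7]
width: 0.01
```

Emit:
{"op": "arm_command", "data": {"targets": [[[0,0,0],[-0.6,10,0],1],[[0,0,0],[-1.3,20,0],1],[[0,0,0],[-1.3,20,0],1],[[0,0,0],[-1.3,20,0],1],[[0,0,0],[-1.3,20,0],1],[[0,0,0],[-1.3,20,0],1],[[0,0,0],[-1.3,20,0],1],[[0,0,0],[-0.6,10,0],1]]}}

```text
t: 4.15
eef_pos: [0.5384, 0.1507, 0.2537]
ee_rot: [3.141, -0.0, 0.065]
force: [0.1, -3.0, 2.1]
width: 0.0096
```

Emit:
{"op": "arm_command", "data": {"targets": [[[0,0,0],[-0.3,5,0],1],[[0,0,0],[-0.2,3,0],1],[[0,0,0],[-0.1,2,0],1],[[0,0,0],[-0.1,2,0],1],[[0,0,0],[0,0,0],1]]}}

```text
t: 4.65
eef_pos: [0.5383, 0.1575, 0.2537]
ee_rot: [3.136, 0.002, 0.064]
force: [8.2, -20.9, 3.4]
width: 0.0099
```

Emit:
{"op": "arm_command", "data": {"targets": [[[0,0,0],[0,-2,0],0.6],[[0,0,0],[0,0,0],0.6],[[0,0,0],[0,0,0],0.6],[[0,0,0],[0,0,20],0.6],[[0,0,0],[0,0,40],0.6],[[0,0,-0.143],[0,-20,40],0.6],[[0,0,-0.143],[5,-40,10],0.6],[[0,0,-0.143],[5,-40,0],0.6]]}}

```text
t: 5.45
eef_pos: [0.5484, 0.0592, 0.3665]
ee_rot: [-3.138, -0.004, -0.368]
force: [0.9, -0.4, -1.2]
width: 0.0357
```

Emit:
{"op": "arm_command", "data": {"targets": [[[0,0,-0.143],[5,-40,0],0.6],[[0,0,-0.143],[5,-30,0],0.6],[[0,0,-0.143],[5,-15,0],0.6],[[0,0,-0.143],[5,0,0],0.6],[[0,0,-0.143],[0,0,0],0.6],[[0,0,-0.143],[0,0,0],0.6],[[0,0,-0.143],[0,0,0],0.6],[[0,0,-0.143],[0,0,0],0.6]]}}

```text
t: 6.25
eef_pos: [0.5679, -0.0255, 0.3635]
ee_rot: [3.142, 0.0, -1.514]
force: [-0.3, -0.2, 1.4]
width: 0.0351
```

Run:
```python
from station import *
import cv2,numpy as np
s=get_state();print({k:np.round(s[k],4) for k in("t","q","eef_pos","ee_rot","force","width")})
c=camera_params("wrist");p,d=grab_frame("wrist"); cv2.imwrite("pics/w2.png",p[:,:,::-1]); np.savez("w2.npz",p=p,d=d,**c)
c=camera_params("scene");p,d=grab_frame("scene"); cv2.imwrite("pics/s2.png",cv2.resize(p[150:310,220:440,::-1],None,fx=3.5,fy=3.5)); np.savez("s2.npz",p=p,d=d,**c)
```

```text
{'t': np.float64(6.25), 'q': array([ 2.992e-01,  2.156e-01, -2.860e-01, -5.000e-04, -1.069e+00,
       -2.425e-01]), 'eef_pos': array([ 0.5679, -0.0255,  0.3635]), 'ee_rot': array([ 3.1416e+00,  5.0000e-04, -1.5144e+00]), 'force': array([-0.2643, -0.2011,  1.3795]), 'width': np.float64(0.0351)}
```

View pics/w2.png

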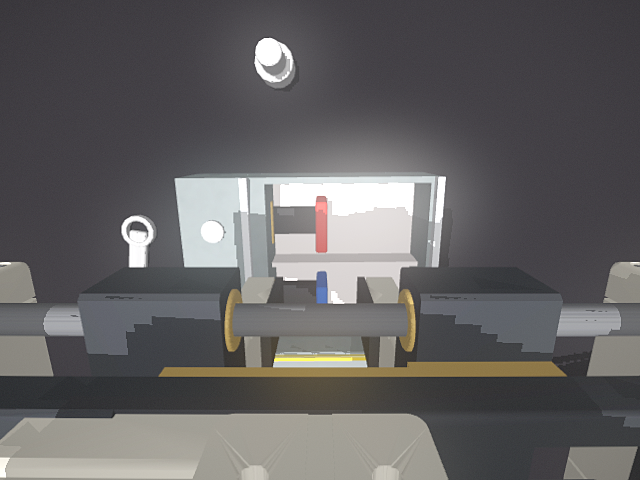

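View pics/s2.png

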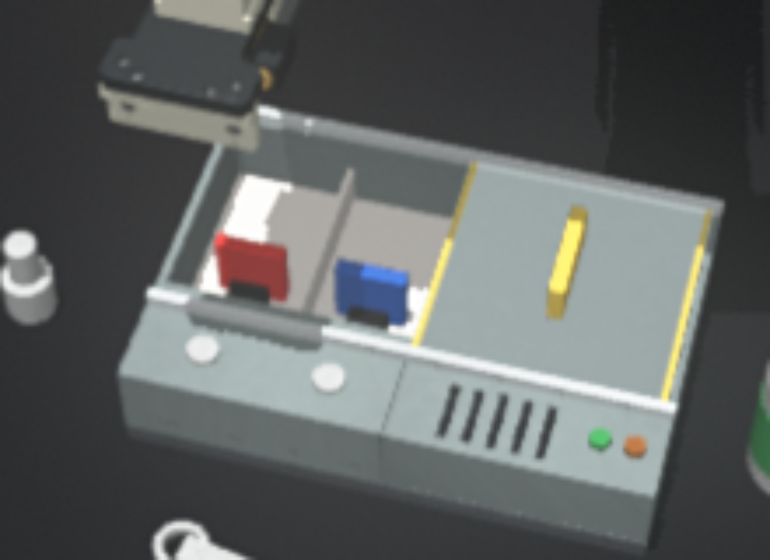

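The cover is open, with its edge at the housing line. Red flange is at wrist px ~(321,224). Measuring it.

Run:
```python
from h import *
w=np.load("w2.npz");c={k:w[k] for k in("mtx","k1","eye","orientation")};c["k1"]=float(c["k1"])
p=w["p"];hsv=cv2.cvtColor(p,cv2.COLOR_RGB2HSV)
for n,lo,hi in (("red",(0,120,60),(8,255,255)),("blue",(105,120,60),(130,255,255))):
    m=cv2.inRange(hsv,lo,hi);k=max(cv2.findContours(m,0,2)[0],key=cv2.contourArea);r=cv2.boundingRect(k);print(n,r)
cv2.imwrite("pics/w2z.png",cv2.resize(p[165:300,240:450,::-1],None,fx=3.8,fy=3.8,interpolation=2))
w=np.load("s2.npz");S={k:w[k] for k in("mtx","k1","eye","orientation")};S["k1"]=float(S["k1"])
f=lambda u,v:(220+(u+.5)/3.5-.5,150+(v+.5)/3.5-.5)
print("scene rib",onz(S,[f(579,210),f(557,288)],.097).round(4),"red top",onz(S,[f(218,237),f(287,251)],.057).round(4))
```

```text
red (317, 250, 7, 2)
blue (317, 287, 10, 16)
scene rib [[0.5101 0.1541 0.097 ]
 [0.5692 0.1581 0.097 ]] red top [[ 0.5675 -0.0509  0.057 ]
 [ 0.5641 -0.008   0.057 ]]
```

View pics/w2z.png

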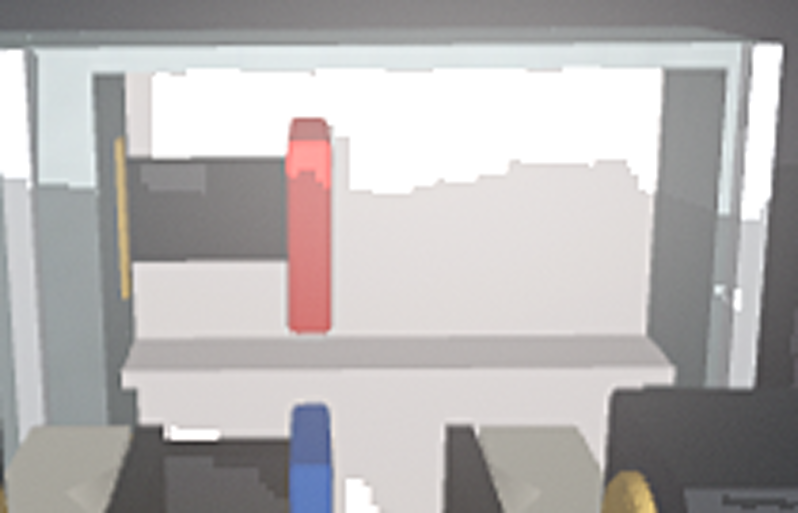

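Run:
```python
from h import *
w=np.load("w2.npz");c={k:w[k] for k in("mtx","k1","eye","orientation")};c["k1"]=float(c["k1"])
g=lambda u,v:(240+(u+.5)/3.8-.5,165+(v+.5)/3.8-.5)
print(onz(c,[g(309,141),g(309,331),g(287,236),g(331,236)],.057).round(4))
# front rail / wall top outer edges and socket side edge at z .064
print(onz(c,[g(653,150),g(94,150)],.064).round(4), c["eye"])
```

```text
[[ 0.5696 -0.0521  0.057 ]
 [ 0.5671 -0.0094  0.057 ]
 [ 0.5732 -0.0309  0.057 ]
 [ 0.5636 -0.0314  0.057 ]]
[[ 0.4972 -0.0553  0.064 ]
 [ 0.6148 -0.0487  0.064 ]] [ 0.57298519 -0.0939786   0.34388121]
```

Emit:
{"op": "arm_command", "data": {"targets": [[[0,0,0],[0,-5.5,-40],0.68],[[0,0,0],[0,0,-40],0.68],[[0,0,0],[0,0,-20],0.68],[[0,0,0],[0,0,-15],0.68],[[0,0,0],[0,0,-10],0.68]], "squeeze": 55}}

```text
t: 6.85
eef_pos: [0.5677, -0.0312, 0.2373]
ee_rot: [3.14, -0.0, -1.505]
force: [0.6, 0.4, 0.6]
width: 0.0279
```

Emit:
{"op": "arm_command", "data": {"targets": [[[0,0,0],[0,0,-10],0.68],[[0,0,0],[0,0,-10],0.68],[[0,0,0],[0,0,-10],0.68],[[0,0,0],[0,0,0],0.68]]}}

```text
t: 7.25
eef_pos: [0.5674, -0.0314, 0.2074]
ee_rot: [3.14, -0.0, -1.509]
force: [-0.7, 0.4, 0.7]
width: 0.0279
```

Depth is reached with no contact force. Now close on the flange.

Emit:
{"op": "arm_command", "data": {"targets": [[[0,0,0],[0,0,0],1],[[0,0,0],[0,0,0],1],[[0,0,0],[0,0,0],1],[[0,0,0],[0,0,0],1],[[0,0,0],[0,0,0],1]]}}

```text
t: 7.75
eef_pos: [0.568, -0.0313, 0.2092]
ee_rot: [-3.141, 0.0, -1.509]
force: [-1.7, 0.2, 5.0]
width: 0.01
```

Emit:
{"op": "arm_command", "data": {"targets": [[[0,0,0],[-3,-0.2,0],1],[[0,0,0],[-3,-0.2,0],1],[[0,0,0],[-4,-0.3,0],1],[[0,0,0],[-5,-0.3,0],1],[[0,0,0],[-5,-0.3,0],1]]}}

```text
t: 8.25
eef_pos: [0.5497, -0.0321, 0.2092]
ee_rot: [-3.136, 0.001, -1.508]
force: [8.2, 0.5, -3.7]
width: 0.0095
```

Emit:
{"op": "arm_command", "data": {"targets": [[[0,0,0],[-6,-0.4,0],1],[[0,0,0],[-6,-0.4,0],1],[[0,0,0],[-6,-0.4,0],1],[[0,0,0],[-6,-0.4,0],1],[[0,0,0],[-5,-0.3,0],1],[[0,0,0],[-3,-0.2,0],1],[[0,0,0],[0,0,0],1]]}}

```text
t: 8.95
eef_pos: [0.5156, -0.0347, 0.2092]
ee_rot: [-3.141, 0.0, -1.509]
force: [2.5, 1.2, 7.1]
width: 0.0096
```

Emit:
{"op": "arm_command", "data": {"targets": [[[0,0,0],[-3,-0.2,0],1],[[0,0,0],[0,0,0],1],[[0,0,0],[0,0,0],0.81],[[0,0,0],[0,0,0],0.81],[[0,0,0],[0,0,0],0.81]]}}

```text
t: 9.45
eef_pos: [0.5118, -0.0353, 0.208]
ee_rot: [3.139, -0.0, -1.509]
force: [0.3, -0.6, -0.2]
width: 0.0165
```

Emit:
{"op": "arm_command", "data": {"targets": [[[0,0,0],[0,0,5],0.81],[[0,0,0],[0,0,10],0.81],[[0,0,0],[0,0,20],0.81],[[0,0,0],[0,0,40],0.6],[[0,0,0],[0,0,40],0.5],[[0,0,0],[0,0,40],0.3]]}}

```text
t: 10.05
eef_pos: [0.5124, -0.0351, 0.3661]
ee_rot: [-3.141, -0.0, -1.509]
force: [-0.0, 0.0, -0.5]
width: 0.0349
```

Run:
```python
from station import *
import cv2,numpy as np
s=get_state();print({k:np.round(s[k],4) for k in("t","eef_pos","ee_rot","force","width")})
c=camera_params("wrist");p,d=grab_frame("wrist"); cv2.imwrite("pics/w3.png",cv2.resize(p[120:340,160:480,::-1],None,fx=2.5,fy=2.5)); np.savez("w3.npz",p=p,d=d,**c)
```

```text
{'t': np.float64(10.05), 'eef_pos': array([ 0.5124, -0.0351,  0.3661]), 'ee_rot': array([-3.1414, -0.    , -1.5088]), 'force': array([-0.0231,  0.0033, -0.5103]), 'width': np.float64(0.0349)}
```

View pics/w3.png

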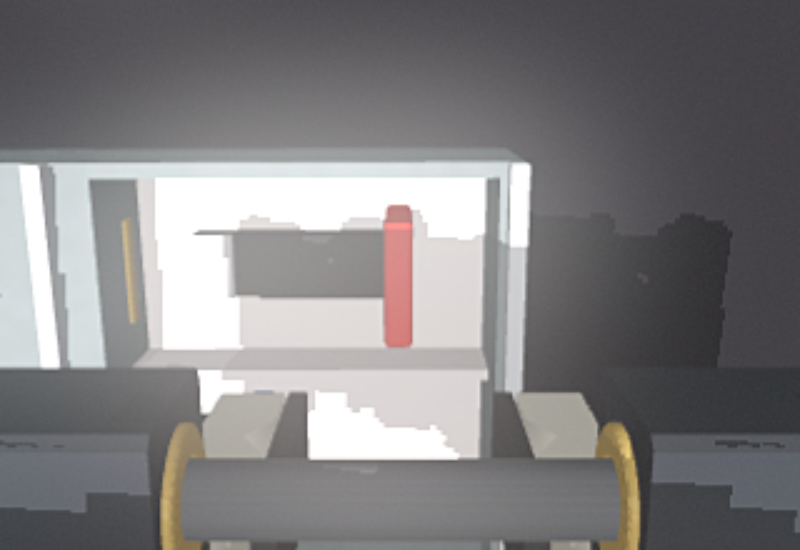

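The red plug lies flat, with its shank end (~x 200) about 20 mm or more clear of the socket face (~x 148). Back to the rib.

Emit:
{"op": "arm_command", "data": {"targets": [[[0,0,0.143],[0,10,0],0.5],[[0,0,0.143],[5,30,0],0.5],[[0,0,0.143],[5,40,0],0.5],[[0,0,0.143],[5,40,0],0.5],[[0,0,0.143],[5,40,0],0.5],[[0,0,0.143],[5,32,0],0.5],[[0,0,0.143],[1,0,0],0.5],[[0,0,0.143],[0,0,0],0.5]], "squeeze": 30}}

```text
t: 10.9
eef_pos: [0.5388, 0.1582, 0.3639]
ee_rot: [3.141, 0.0, -0.357]
force: [-0.4, 0.0, 0.7]
width: 0.0438
```

Emit:
{"op": "arm_command", "data": {"targets": [[[0,0,0.143],[0,0,0],0.5],[[0,0,0.143],[0,0,0],0.5],[[0,0,0.143],[0,0,-20],0.5],[[0,0,0],[0,0,-20],0.5]]}}

```text
t: 11.3
eef_pos: [0.5389, 0.157, 0.3244]
ee_rot: [-3.14, -0.002, 0.069]
force: [-0.6, -0.3, -0.3]
width: 0.0442
```

Run:
```python
from station import *
import cv2,numpy as np
s=get_state();print({k:np.round(s[k],4) for k in("t","eef_pos","ee_rot","force","width")})
c=camera_params("wrist");p,d=grab_frame("wrist"); cv2.imwrite("pics/w4.png",p[:,:,::-1]); np.savez("w4.npz",p=p,d=d,**c)
```

```text
{'t': np.float64(11.3), 'eef_pos': array([0.5389, 0.157 , 0.3244]), 'ee_rot': array([-3.1404e+00, -1.8000e-03,  6.9300e-02]), 'force': array([-0.5857, -0.3325, -0.3125]), 'width': np.float64(0.0442)}
```

View pics/w4.png

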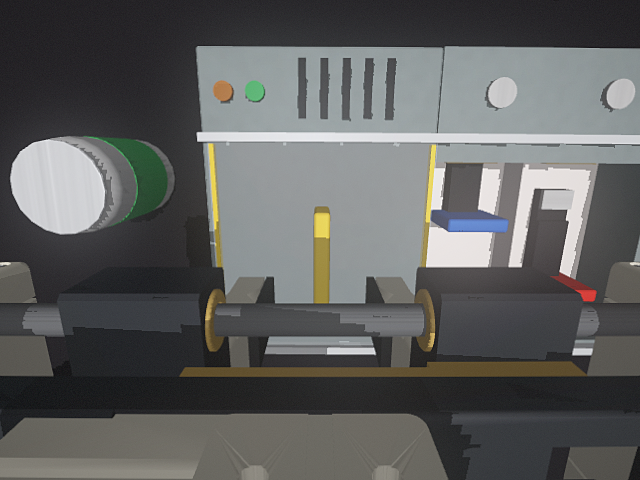

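The rib at col 322 is centred between the fingers, blue is still in, and red is withdrawn. Descend and grip.

Emit:
{"op": "arm_command", "data": {"targets": [[[0,0,0],[0,0,-30],0.5],[[0,0,0],[0,0,-25],0.5],[[0,0,0],[0,0,-15],0.5],[[0,0,0],[0,0,0],1],[[0,0,0],[0,0,0],1],[[0,0,0],[0,0,0],1],[[0,0,0],[0,0,0],1],[[0,0,0],[0,0,0],1]]}}

```text
t: 12.15
eef_pos: [0.5391, 0.1565, 0.2546]
ee_rot: [3.141, -0.001, 0.064]
force: [6.2, -10.8, 3.3]
width: 0.0099
```

Emit:
{"op": "arm_command", "data": {"targets": [[[0,0,0],[0,0,0],1],[[0,0,0],[0,0,0],1]]}}

```text
t: 12.35
eef_pos: [0.5392, 0.1565, 0.2546]
ee_rot: [3.141, -0.001, 0.064]
force: [1.0, -5.0, 5.1]
width: 0.0098
```

Emit:
{"op": "arm_command", "data": {"targets": [[[0,0,0],[0.6,-10,0],1],[[0,0,0],[1.3,-20,0],1],[[0,0,0],[1.3,-20,0],1],[[0,0,0],[1.3,-20,0],1],[[0,0,0],[1.3,-20,0],1],[[0,0,0],[1.3,-20,0],1],[[0,0,0],[1.3,-20,0],1],[[0,0,0],[0.6,-10,0],1]]}}

```text
t: 13.15
eef_pos: [0.5482, 0.0162, 0.2547]
ee_rot: [-3.141, -0.002, 0.064]
force: [-2.2, 2.5, 6.1]
width: 0.0097
```

Emit:
{"op": "arm_command", "data": {"targets": [[[0,0,0],[0.3,-5,0],1],[[0,0,0],[0.2,-3,0],1],[[0,0,0],[0.1,-2,0],1],[[0,0,0],[0,-1,0],1],[[0,0,0],[0,0,0],1]]}}

```text
t: 13.65
eef_pos: [0.5488, 0.0062, 0.2546]
ee_rot: [-3.141, -0.001, 0.064]
force: [-1.5, -0.1, 5.1]
width: 0.0097
```

Emit:
{"op": "arm_command", "data": {"targets": [[[0,0,0],[0,-1,0],1],[[0,0,0],[0,-1,0],1],[[0,0,0],[0,0,0],1]]}}

```text
t: 13.95
eef_pos: [0.5488, 0.0052, 0.2546]
ee_rot: [-3.14, -0.002, 0.064]
force: [-2.8, 7.0, 6.6]
width: 0.0097
```

Emit:
{"op": "arm_command", "data": {"targets": [[[0,0,0],[0,-1,0],1],[[0,0,0],[0,-1,0],1],[[0,0,0],[0,0,0],1]]}}

```text
t: 14.25
eef_pos: [0.5487, 0.0046, 0.2546]
ee_rot: [-3.137, -0.003, 0.064]
force: [-6.5, 18.7, 8.9]
width: 0.0096
```

The stop is reached at 19 N. Release, lift and check.

Emit:
{"op": "arm_command", "data": {"targets": [[[0,0,0],[0,1,0],1],[[0,0,0],[0,0.5,0],0.7],[[0,0,0],[0,0,0],0.6],[[0,0,0],[0,0,0],0.6],[[0,0,0],[0,0,20],0.5],[[0,0,0],[0,0,40],0.3],[[0,0,0],[-10,0,40],0.2],[[0,0,0],[-20,0,40],0]]}}

```text
t: 15.05
eef_pos: [0.5188, 0.0032, 0.3947]
ee_rot: [3.141, 0.001, 0.063]
force: [1.1, 0.5, 0.4]
width: 0.0604
```

Emit:
{"op": "arm_command", "data": {"targets": [[[0,0,0],[-20,30,0],0],[[0,0,0],[-20,30,0],0],[[0,0,0],[-10,40,0],0],[[0,0,0],[0,45,0],0],[[0,0,0],[0,45,0],0],[[0,0,0],[0,45,0],0],[[0,0,0],[0,45,0],0],[[0,0,0],[0,0,0],0]]}}

```text
t: 15.85
eef_pos: [0.4687, 0.2876, 0.393]
ee_rot: [3.141, -0.0, 0.067]
force: [-1.1, -1.1, -2.0]
width: 0.0875
```

Run:
```python
from station import *
import cv2,numpy as np
s=get_state();print({k:np.round(s[k],4) for k in("t","eef_pos","ee_rot","force","width")})
o=[]
for n,r in(("scene",(170,310,240,440)),("side",(180,350,190,400))):
    p,d=grab_frame(n); np.savez(n+"9.npz",p=p,d=d);cv2.imwrite(f"pics/{n}9.png",cv2.resize(p[r[0]:r[1],r[2]:r[3],::-1],None,fx=3.5,fy=3.5,interpolation=2))
    a=np.load(n+"0.npz")["p"]; cv2.imwrite(f"pics/diff_{n}.png",cv2.absdiff(p,a)*2)
```

```text
{'t': np.float64(15.85), 'eef_pos': array([0.4687, 0.2876, 0.393 ]), 'ee_rot': array([ 3.1415e+00, -2.0000e-04,  6.7100e-02]), 'force': array([-1.0905, -1.1068, -1.9757]), 'width': np.float64(0.0875)}
```

View pics/scene9.png

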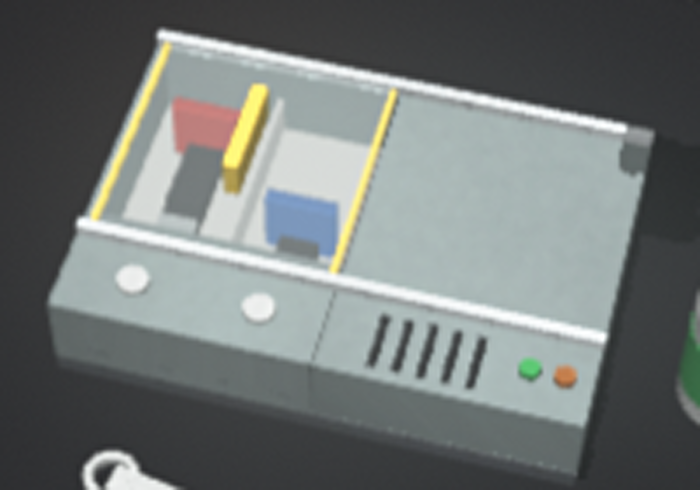

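View pics/side9.png

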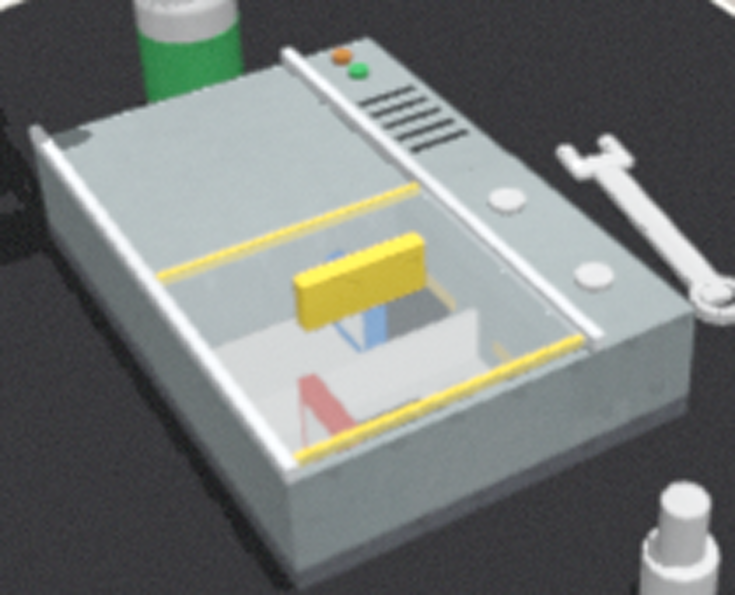

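View pics/diff_scene.png

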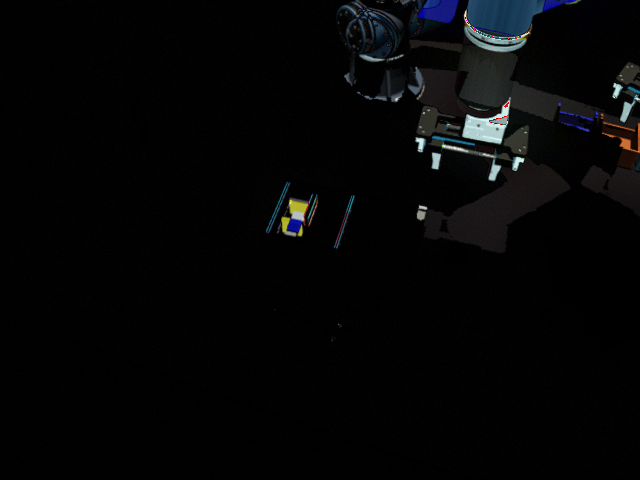

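The scene shows the cover shut, red drawn back with its shank end at zoom px ~(183,217), and blue home. The bystanders are unchanged. One numeric check on the clearance and cover position.

Run:
```python
from station import *
from h import *
S=camera_params("scene")
s=lambda u,v:(240+(u+.5)/3.5-.5,170+(v+.5)/3.5-.5)
th=.0635;M=np.array([[np.cos(th),-np.sin(th)],[np.sin(th),np.cos(th)]]);t=np.array([.5695,.0815])
b=lambda u,z:((onz(S,[s(*u)],z)[0][:2]-t)@M*1e3).round(1)
print("shank tip bottom L/R",b((166,213),.012),b((199,221),.012),"flange top",b((175,99),.057),"blue top",b((268,192),.057),b((337,205),.057))
print("rib",b((261,87),.097),b((232,163),.097))
# cover shift by phase corr. of left yellow edge
for n in("scene","side"):
    r=[]
    for k in"09":
        p=np.load(n+k+".npz")["p"];h=cv2.inRange(cv2.cvtColor(p,cv2.COLOR_RGB2HSV),(20,100,80),(35,255,255))
        roi=h[170:310,240:440] if n=="scene" else h[180:350,190:400]
        y,x=np.nonzero(roi);r.append((x.mean().round(2),y.mean().round(2),len(x)))
    print(n,r)
```

```text
shank tip bottom L/R [ -12.7 -124.1] [ -12.1 -102.6] flange top [ -65.9 -132.8] blue top [-11.  -57.3] [-12.4 -15.4]
rib [-55.8 -73.9] [  4.3 -73.6]
scene [(np.float64(69.77), np.float64(41.25), 373), (np.float64(69.47), np.float64(41.45), 376)]
side [(np.float64(106.45), np.float64(86.81), 990), (np.float64(105.7), np.float64(87.74), 985)]
```

Run:
```python
from station import *
from h import *
S=camera_params("scene")
th=.0635;M=np.array([[np.cos(th),-np.sin(th)],[np.sin(th),np.cos(th)]]);t=np.array([.5695,.0815])
w=lambda x,y,z:np.r_[M@np.array([x,y])/1e3+t,z/1e3]
f=lambda p:((proj(S,[p])[0]-(240,170)+.5)*3.5-.5).round(0)
for x in(-10,0,12,20,35): print(x,f(w(x,-124,26)),f(w(x,-101,26)),f(w(x,-101,12)))
p=np.load("scene9.npz")["p"][195:245,270:330,::-1];cv2.imwrite("pics/z9.png",cv2.resize(p,None,fx=12,fy=12,interpolation=2))
w4=np.load("w4.npz");c={k:w4[k] for k in("mtx","k1","eye","orientation")};c["k1"]=float(c["k1"])
cv2.imwrite("pics/w4z.png",cv2.resize(w4["p"][130:320,400:640,::-1],None,fx=3.2,fy=3.2,interpolation=2))
g=lambda x,y,z:((proj(c,[w(x,y,z)])[0]-(400,130)+.5)*3.2-.5).round(0)
for x in(-10,0,12,20,35): print(x,g(x,-124.5,26),g(x,-100.5,26))
```

```text
-10 [163. 202.] [199. 210.] [201. 224.]
0 [158. 215.] [195. 223.] [196. 237.]
12 [152. 230.] [189. 238.] [190. 252.]
20 [148. 240.] [185. 248.] [186. 262.]
35 [140. 259.] [177. 268.] [178. 282.]
-10 [544. 290.] [449. 289.]
0 [551. 251.] [456. 250.]
12 [560. 203.] [464. 202.]
20 [566. 170.] [469. 169.]
35 [577. 108.] [479. 107.]
```

View pics/w4z.png

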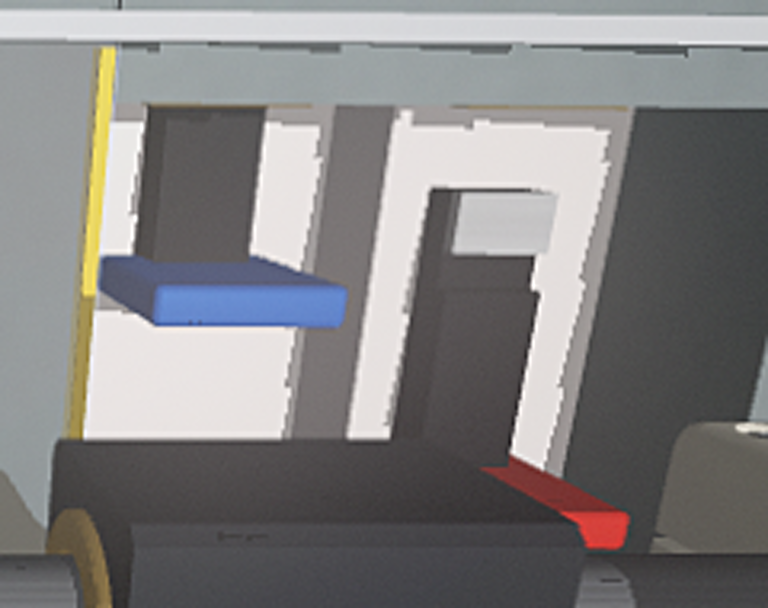

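View pics/z9.png

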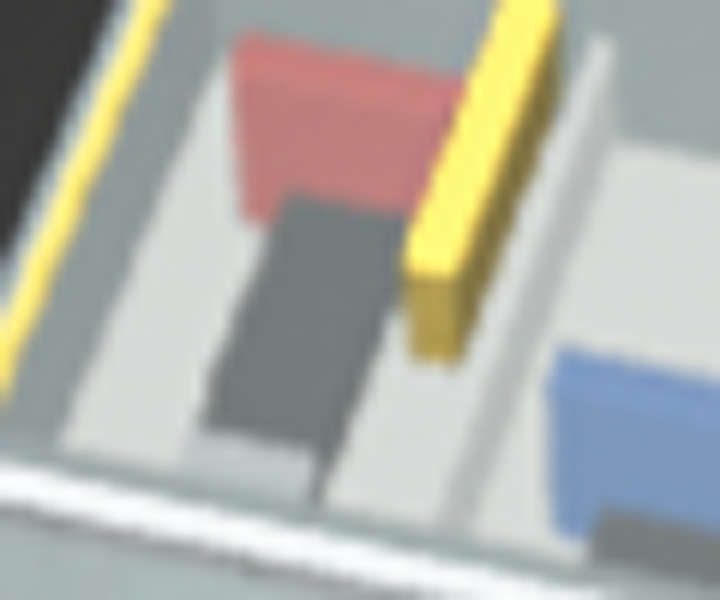

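Run:
```python
from h import *
w=np.load("w3.npz");c={k:w[k] for k in("mtx","k1","eye","orientation")};c["k1"]=float(c["k1"])
g=lambda u,v:(160+(u+.5)/2.5-.5,120+(v+.5)/2.5-.5)
q=onz(c,[g(384,285),g(412,285)],.057);print(q.round(4),"drawn mm",568.4-q[:,0].mean()*1e3)
```

```text
[[ 0.519  -0.034   0.057 ]
 [ 0.5095 -0.0346  0.057 ]] drawn mm 54.14534632355981
```

```bash
python3 -c "
from station import *
print(job_done())"
```

```text
the job is handed in; nothing more can be done
None
```

The job is done and handed in at about 16 s. The cover was opened to its stop, the red plug drawn back and left in bay A, and the cover then shut to its stop. The gripper ended clear of everything.

- **Red plug:** the flange moved about 54 mm by the camera and 56 mm by the arm, so the shank end is 22–24 mm clear of the socket. A separate reading of the shank tip gave about 20 mm. I first misread the tip as shorter, until I saw that its last part is light-coloured.
- **Blue plug:** still home in its socket.
- **Cover:** pressed against its stop at each end, at about 20 N open and 19 N shut. It travelled about 152 mm by the arm, against a nominal 151 mm. It now sits a touch further shut than in the first picture.
- **Bystanders:** the before/after difference picture shows no shift of can, stub or wrench beyond a few speckle pixels at the wrench. The largest wrist force I read was about 22 N.

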